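Loosen the press-and-turn cap of the hob-cleaner tub

TASK

Loosen the child-proof cap of the hob-cleaner tub, the middle-height container with the ribbed cap that stands in the steel clip on the board: press the cap fully down and, keeping it pressed, turn it about a sixth of a turn anticlockwise (seen from above) so that the lugs inside catch and unscrew it. Then let go so that the cap springs back up, and leave the bottle and the jar beside it standing where they are.

Things in the scene. Friction and masses are not known exactly. Their poses are not given: they have to be found in the camera images.
- cap_grip (a point): Centre of the tub's ribbed white cap, an upright cylinder 50 mm across, 30 mm tall, 121 mm above the worktop at rest. Grip it from above across any diameter; press and turn in one grip. Sprung: goes down 8 mm to a stop (3.5 N to start, 9 N at the bottom), springs back when let go. The tub, 72 mm across (full width from 49 mm below this point down), is clipped fast to the 20 mm thick board.
- cap_thread (a joint): Turn in rad of the hidden inner cap screwed on the tub's neck: 0 tight (start), grows anticlockwise from above, to 2.2. Unpressed, the outer cap only spins idly; pressed 5 mm or more its lugs catch after at most 0.32 rad of free turn and drive this against 0.12 N m. It stays where left; loose from 0.5 on. The cap does not lift off.
- soy_mid (a point): Bystander, to be left alone: middle (half-way up) of a loose tall slim white bottle, 54 mm across, 165 mm tall, with a narrow smooth cap 32 mm across. It stands on the board 0.12 m or more from the tub's axis.
- jar_mid (a point): Bystander, to be left alone: middle (half-way up) of a loose low wide white jar, 80 mm across, 80 mm tall, with a smooth flat lid of its full width. It stands on the board 0.12 m or more from the tub's axis.
Things that resemble listed ones, but are neither listed nor needed, are in the scene too. Leave any orange or pink look-alike of the part that bears soy_mid alone.

How it is judged:
On the way, in this order (a step that is already met when the one before it is completed fails the run):
1. the cap is pressed down by 5 mm or more (distance of cap_grip from where it was at the start of the episode above 0.005 m), for 0.1 s.
2. the inner cap is turned loose (0.5 rad or more) with the cap still pressed (value of joint cap_thread above 0.5 rad and distance of cap_grip from where it was at the start of the episode above 0.003 m), for 0.1 s.
At the end, for the whole second after the job is handed in: The inner cap is unscrewed by 0.5 rad (29 degrees) or more, the cap is let go and has sprung back to within 2 mm of its rest height, and the tall bottle and the low jar stand upright (within 10 degrees) within 20 mm of where they started (value of joint cap_thread above 0.5 rad and distance of cap_grip from where it was at the start of the episode below 0.002 m and distance of each of soy_mid, jar_mid from where it was at the start of the episode below 0.02 m and angle between each of soy_mid, jar_mid's own z axis and vertical below 0.17 rad); the robot touches nothing.
It fails at once if the tall bottle or the low jar is knocked over or shoved 40 mm or more (distance of any of soy_mid, jar_mid from where it was at the start of the episode above 0.04 m).
It also fails if it takes over 32 s, if anything falls off the work surface, if the arm or the gripper's body presses on something with over 40 N, if the wrist force passes 120 N, or if a joint passes its speed limit or range.

ROBOT

A 6-joint arm with a two-finger parallel gripper is mounted at the origin on the work surface. World frame = base frame: x ahead of the robot, y to its left, z up, the work surface at z = 0. Lengths are in m, angles in rad, forces in N, time in s.
With the tool pointing down it reaches from about 0.3 to 0.775 m from the base axis. Payload 14.6 kg.
Tool frame: the origin (TCP) lies at the very end of the fingers, on their centre line; the grasp point (between the pads) lies 19 mm behind it (ctrl.hold_point_z is the z of the grasp point in the tool frame, in m); z points along the fingers, y is the direction in which the jaws open and shut (so a half turn about z gives the same grasp; the last joint's range is limited). The gripper opens to 94 mm and grips with 3 to 60 N. Pads are 16 mm wide; open, the fingers measure 119 mm over their backs; the gripper's body (75 mm by 177 mm) begins 78 mm behind the grasp point.
Start: joints at [-1.344, 0.3, 1.521, -0, 1.321, -0.067], TCP at [0.159, -0.526, 0.172] pointing down, gripper open.
Joint ranges: [-3.03, 3.03], [-0.79, 2.21], [0.23, 2.52], [-1.04, 4.18], [0, 3.07], [-2.55, 2.55]. Speed limits (rad/s): [2.22, 2.22, 2.57, 3.14, 3.14, 3.14].

INTERFACE

Orientations are given as [roll, pitch, yaw] about the fixed x, y, z axes, in that order (R = Rz(yaw) Ry(pitch) Rx(roll)).
In Python, from station import ctrl, cams, hand_in gives the robot as it stands.
- The arm moves only by the tool servo_tool, never from a script. Its argument "rows" is a list of rows, each a list of 7 numbers: the shift along the world's x, y, z in m, then the turn, a rotation vector about the world's x, y, z in rad, then the gripper command: -1 is shut, 1 is fully open, values between are in proportion. A call has exactly 8 rows; each row is the pose to reach, as a shift and turn from the pose measured when the call began; what a row does not reach only later rows make up. A row lasts 1/12 s, in which the tool goes at most 41.7 mm and 7.16 degrees, less where a joint would pass 70% of its speed; a pose out of reach is approached as far as the arm can. A call with a gripper value outside its range is refused whole. The fingers move at their own pace and stop on an object; "newtons" is the grip in N (left out, the last holds). Time passes only in rows, so rows that repeat a pose let the fingers close, or fill a call up. It gives the time, the measured TCP pose, the force and the opening at its end, in the units of the state.
- ctrl.get_obs(): the state, without advancing time (a new reading comes with each control period).
- cams.camera(name): name is "scene" or "top" or "wrist"; returns a dict with "image" (384x512x3 uint8, red, green, blue), "depth" (384x512 float32, m along the optical axis (not along the pixel's ray), 0 where there is no reading), "fx", "fy", "cx", "cy" (pixels), "dist_coeffs" ([k1, k2, p1, p2, k3] as OpenCV has them; the pictures are not rectified), "rvec" (rotation vector, rad) and "tvec" (3), from world to camera coordinates, as OpenCV has them; the wrist camera has in their place "hand_eye" (4x4, takes a point from camera to tool coordinates, whose origin is the TCP and whose axes are the flange's). Camera axes: x right, y down, z forward; pixel columns grow to the right and rows downward; lengths in m; the calibration is good to about 2 mm. A picture is of the moment at which its call begins: read the wrist's pose just before it.
- hand_in(): hands the job in, once; it reports no verdict.
Trained networks look in a picture, given as the dict that the camera call returned (one of the last four; its "shot" number tells which), for a name from the list of things; names that differ only in an ending like _2 or _b are one class to them, and where a whole thing is asked for, a point or a joint stands for the part that bears it (a point fixed in the world has none). Each returns a list of dicts, best first, with "p" (0 to 1); they miss things now and then, are a little off and sometimes report something else, mostly with a low value. They report only what shows in the picture. A call takes as long as a camera call. They do not tell look-alikes from the thing itself.
- cams.spot_in(picture, name): "box" ([left, top, right, bottom] as shares, 0 to 1, of the picture: columns of its width, rows of its height, round what is visible of it).
- cams.place_of(picture, name): "at" ([column, row] as shares, 0 to 1, of the picture: columns of its width, rows of its height: a listed point, or the origin of a listed thing).
The state is a dict: "time_s": time; "qpos": joint angles; "joint_vel": joint speeds; "tau": joint torques, N m; "ee_pos": TCP position; "eef_rot": TCP orientation; "force": force on the tool from outside, world axes, zero at the start; "moment": the same for the moment, N m; "grip_width": finger opening in m.
Only numpy, scipy, OpenCV 4.12 (cv2) and the standard library are available. Lean on these libraries where they do the work, as an engineer would, in place of code of your own. Each camera call takes 0.05 s, during which the arm holds its last target.

## Working session

There is one attempt and no reset: what is moved stays moved. The work goes in short steps, Python scripts to look and compute and a tool call to move; the robot and the scene stay as the last step left them, time stands still between calls to the robot, and variables do not carry over. Pictures are saved under pics/ and viewed, and the job is handed in when it is done.

Besides the shell and the picture viewer there is one more tool, called as name([rows], argument=value, ...), one row to a line, values as JSON. servo_tool: Moves the arm, as the interface text tells. Its arguments: {"type":"object","properties":{"rows":{"type":"array"},"newtons":{"type":"number"}},"required":["rows"]}

```bash
mkdir -p pics; cat > h.py <<'E'
import numpy as np, cv2
from station import ctrl, cams, hand_in
def world(c,u,v,d):
    K=np.array([[c["fx"],0,c["cx"]],[0,c["fy"],c["cy"]],[0,0,1.]])
    n=cv2.undistortPoints(np.array([[[u,v]]],float),K,np.array(c["dist_coeffs"]))[0,0]
    p=np.array([n[0]*d,n[1]*d,d]); R=cv2.Rodrigues(np.array(c["rvec"],float))[0]
    return R.T@(p-np.array(c["tvec"]).ravel())
E
python3 - <<'E'
from h import *
o=ctrl.get_obs();print({k:np.round(v,3) for k,v in o.items()},ctrl.hold_point_z)
for n in("scene","top"):
    c=cams.camera(n);cv2.imwrite(f"pics/{n}0.png",c["image"][:,:,::-1])
    for t in("cap_grip","soy_mid","jar_mid"):
        for r in cams.place_of(c,t)[:3]:
            u,v=r["at"][0]*512,r["at"][1]*384
            d=float(c["depth"][int(v),int(u)]);print(n,t,round(r["p"],2),round(u),round(v),np.round(world(c,u,v,d),3))
        print([ (np.round(np.array(r["box"])*[512,384,512,384]),round(r["p"],2)) for r in cams.spot_in(c,t)[:3]])
E
```

```text
{'time_s': np.float64(0.0), 'qpos': array([-1.344,  0.3  ,  1.522, -0.   ,  1.321, -0.067]), 'joint_vel': array([-0.001,  0.   ,  0.   , -0.   , -0.002, -0.   ]), 'tau': array([-0.0000e+00, -5.3181e+01, -3.5274e+01,  7.1000e-02,  2.4000e-02,
       -0.0000e+00]), 'ee_pos': array([ 0.159, -0.526,  0.172]), 'eef_rot': array([-3.14 , -0.   ,  0.294]), 'force': array([ 0.295, -0.711, -0.087]), 'moment': array([ 0.07 ,  0.029, -0.025]), 'grip_width': np.float64(0.094)} -0.0188
scene cap_grip 0.84 214 212 [ 0.552 -0.096  0.138]
[(array([203., 203., 226., 226.]), 0.77)]
scene soy_mid 0.89 252 183 [0.507 0.041 0.132]
scene soy_mid 0.86 174 189 [ 0.371 -0.101  0.1  ]
scene soy_mid 0.82 141 204 [ 0.384 -0.194  0.108]
[(array([332., 207., 355., 274.]), 0.95), (array([129., 177., 157., 242.]), 0.82), (array([162., 161., 190., 220.]), 0.8)]
scene jar_mid 0.63 287 169 [0.473 0.182 0.095]
[(array([269., 152., 302., 191.]), 0.91)]
top cap_grip 0.63 311 195 [ 0.532 -0.081  0.137]
[(array([302., 183., 327., 204.]), 0.65)]
top soy_mid 0.95 231 119 [0.73  0.109 0.123]
top soy_mid 0.93 347 271 [ 0.357 -0.163  0.118]
top soy_mid 0.72 251 219 [0.467 0.058 0.186]
[(array([242., 208., 262., 234.]), 0.93), (array([222., 100., 244., 136.]), 0.9), (array([298., 263., 326., 287.]), 0.7)]
top jar_mid 0.6 192 237 [0.438 0.201 0.099]
[(array([171., 220., 207., 252.]), 0.66)]
```

```bash
python3 - <<'E'
import cv2
for n in("scene","top"):
    i=cv2.imread(f"pics/{n}0.png")
    cv2.imwrite(f"pics/{n}0b.png",cv2.resize(i,None,fx=1.55,fy=1.55,interpolation=cv2.INTER_CUBIC))
E
```

```text
(no output)
```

View pics/scene0b.png

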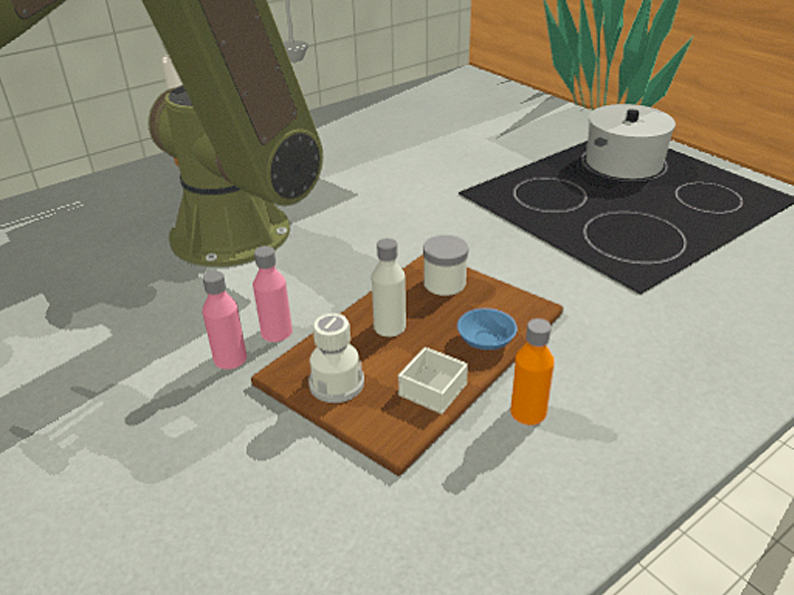

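View pics/top0b.png

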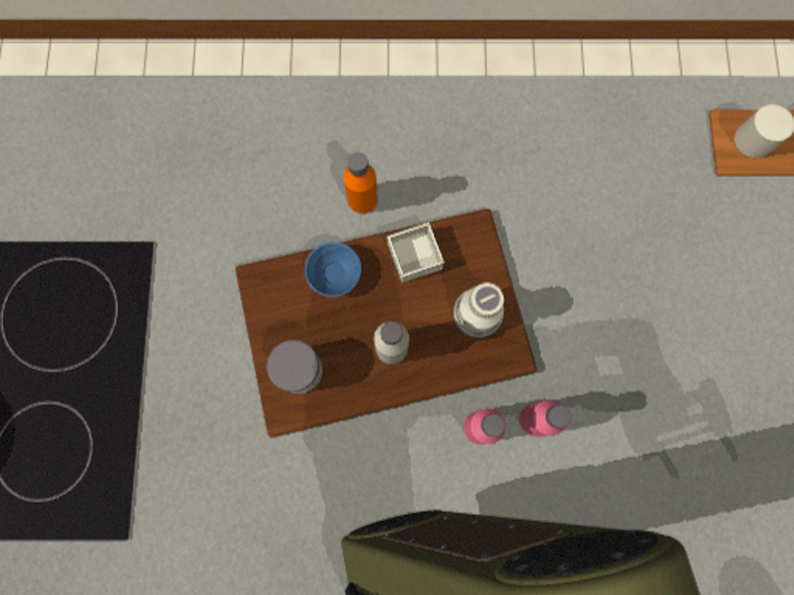

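Candidates for the capped tub (scaled pixels):
- Top view: ribbed tub in the clip at (480,308), bottle at (392,342), jar at (295,366), white cylinder on another board at (765,130), pink bottles at (485,425) and (545,418), orange bottle at (360,185).
- Scene view: the tub is at (335,355).

I choose the tub in the clip. Next I'll do a close crop and a depth fit.

```bash
python3 - <<'E'
from h import *
for n,(a,b) in {"top":(311,195),"scene":(214,214)}.items():
    c=cams.camera(n)
    cr=c["image"][b-45:b+45,a-45:a+45,::-1]; cv2.imwrite(f"pics/crop_{n}.png",cv2.resize(cr,None,fx=5,fy=5,interpolation=cv2.INTER_CUBIC))
    P=np.array([world(c,u,v,float(c["depth"][v,u])) for v in range(b-28,b+29) for u in range(a-28,a+29) if c["depth"][v,u]>0])
    P=P[np.hypot(P[:,0]-.54,P[:,1]+.09)<.09]
    T=P[P[:,2]>.129]; print(n,len(T),"zmed",np.median(T[:,2]),"z pct",np.percentile(T[:,2],[5,50,95]).round(4))
    (x,y),r=cv2.minEnclosingCircle(T[:,:2].astype(np.float32)); print("circ",x,y,r,"mean",T.mean(0).round(4), "mid",((T.min(0)+T.max(0))/2).round(4))
    # heights around other objects
c=cams.camera("top"); H=[]
for v in range(80,310,2):
    for u in range(140,380,2):
        d=float(c["depth"][v,u])
        if d>0: H.append(world(c,u,v,d))
H=np.array(H)
for nm,x,y,z in(("soy",.46,.06,.15),("pinkA",.36,-.05,.12),("pinkB",.36,-.16,.12),("box",.6,-.02,.03),("jar",.44,.2,.085)):
    S=H[(np.hypot(H[:,0]-x,H[:,1]-y)<.08)&(H[:,2]>z)]; print(nm,len(S), S.mean(0).round(3) if len(S) else "", S.max(0).round(3) if len(S) else "")
E
```

```text
top 349 zmed 0.13704905563192596 z pct [0.1334 0.137  0.1402]
circ 0.5377607941627502 -0.0891043096780777 0.025303378701210022 mean [ 0.5371 -0.0888  0.137 ] mid [ 0.5372 -0.0884  0.1359]
scene 296 zmed 0.13619288700048668 z pct [0.1312 0.1362 0.1383]
circ 0.5400100350379944 -0.09079188853502274 0.026461297646164894 mean [ 0.5434 -0.0922  0.1358] mid [ 0.5393 -0.0901  0.1348]
soy 44 [0.477 0.057 0.184] [0.492 0.07  0.188]
pinkA 59 [ 0.348 -0.086  0.155] [ 0.363 -0.071  0.168]
pinkB 99 [ 0.356 -0.147  0.156] [ 0.377 -0.081  0.169]
box 101 [ 0.59  -0.024  0.067] [0.678 0.053 0.14 ]
jar 221 [0.439 0.209 0.1  ] [0.479 0.25  0.105]
```

View pics/crop_top.png

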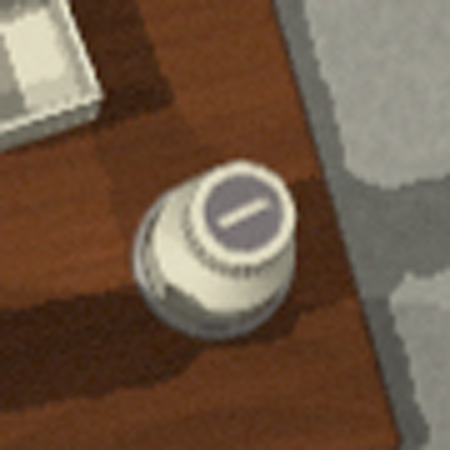

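View pics/crop_scene.png

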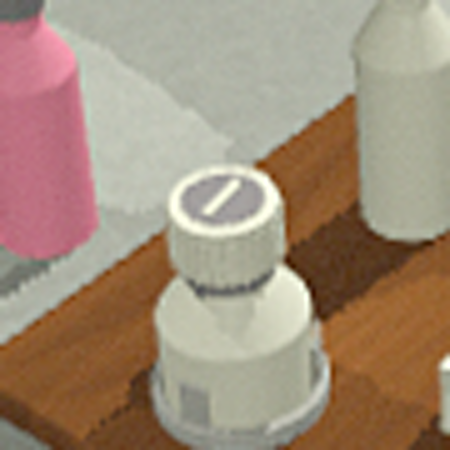

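servo_tool([
  [0.02, 0.02, 0.02, 0, 0, 0, 1],
  [0.04, 0.045, 0.04, 0, 0, 0, 1],
  [0.06, 0.07, 0.06, 0, 0, 0, 1],
  [0.085, 0.1, 0.06, 0, 0, 0, 1],
  [0.11, 0.13, 0.06, 0, 0, 0, 1],
  [0.135, 0.155, 0.06, 0, 0, 0, 1],
  [0.16, 0.185, 0.06, 0, 0, 0, 1],
  [0.185, 0.215, 0.06, 0, 0, 0, 1],
], newtons=40)

```text
time_s: 1.52
ee_pos: [0.3451, -0.3099, 0.2325]
eef_rot: [3.141, -0.0, 0.293]
force: [0.1, -0.3, 0.5]
grip_width: 0.0939
```

servo_tool([
  [0.025, 0.03, 0, 0, 0, 0, 1],
  [0.055, 0.06, 0, 0, 0, 0, 1],
  [0.085, 0.095, 0, 0, 0, 0, 1],
  [0.115, 0.13, 0, 0, 0, 0, 1],
  [0.145, 0.165, 0, 0, 0, 0, 1],
  [0.175, 0.2, 0, 0, 0, 0, 1],
  [0.193, 0.221, 0, 0, 0, 0, 1],
  [0.193, 0.221, 0, 0, 0, 0, 1],
])

```text
time_s: 2.18
ee_pos: [0.5406, -0.0844, 0.232]
eef_rot: [-3.141, -0.0, 0.298]
force: [-0.1, -1.0, 0.3]
grip_width: 0.0939
```

```bash
python3 - <<'E'
from h import *
from scipy.spatial.transform import Rotation as Ro
o=ctrl.get_obs(); c=cams.camera("wrist"); print(o["ee_pos"],o["eef_rot"],o["force"])
cv2.imwrite("pics/w1.png",c["image"][:,:,::-1])
E4=np.array(c["hand_eye"]); R=Ro.from_euler("xyz",o["eef_rot"]).as_matrix()
K=np.array([[c["fx"],0,c["cx"]],[0,c["fy"],c["cy"]],[0,0,1.]])
v,u=np.mgrid[0:384:2,0:512:2]; d=c["depth"][::2,::2].ravel(); uv=np.stack([u.ravel(),v.ravel()],1).astype(float)
n=cv2.undistortPoints(uv[:,None],K,np.array(c["dist_coeffs"]))[:,0]
P=np.c_[n*d[:,None],d]; P=P[d>0]; P=(P@E4[:3,:3].T+E4[:3,3])@R.T+o["ee_pos"]
T=P[(P[:,2]>.131)&(P[:,2]<.145)&(np.hypot(P[:,0]-.538,P[:,1]+.089)<.045)]
print(len(T),np.median(T[:,2]),cv2.minEnclosingCircle(T[:,:2].astype(np.float32)),(T.min(0)+T.max(0))/2,T.max(0)-T.min(0))
for r in cams.place_of(c,"cap_grip")[:2]: print(r["p"],r["at"][0]*512,r["at"][1]*384)
# shoulder profile
cx,cy=.538,-.089
r=np.hypot(P[:,0]-cx,P[:,1]-cy)
for a in range(20,44,3):
    m=(r>a/1e3)&(r<(a+3)/1e3)&(P[:,2]<.12)&(P[:,2]>.03)
    if m.any(): print(a,np.percentile(P[m,2],[50,95]).round(3))
E
```

```text
[ 0.54059039 -0.08436295  0.23195842] [-3.14102989e+00 -3.29542757e-04  2.97519181e-01] [-0.07536503 -0.99673405  0.25304334]
397 0.136734008474394 ((0.5372514724731445, -0.09051012247800827), 0.025919700041413307) [ 0.53745394 -0.09049778  0.13536378] [0.04900883 0.05161456 0.00827566]
20 [0.089 0.112]
23 [0.086 0.116]
26 [0.082 0.085]
29 [0.078 0.081]
32 [0.073 0.078]
35 [0.034 0.075]
38 [0.033 0.055]
41 [0.032 0.033]
```

View pics/w1.png

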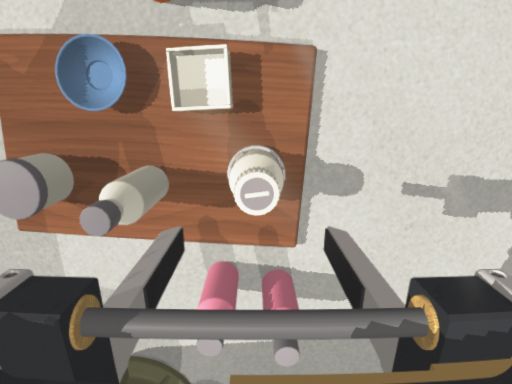

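The wrist view shows the ribbed cap at about (257,190). The fit puts its centre at (0.5375, -0.090), which agrees with the other cameras. The shoulder at r = 25 mm is at z ≈ 0.085, so the fingertips clear it. Moving down.

servo_tool([
  [-0.003, -0.0055, -0.015, 0, 0, 0, 1],
  [-0.003, -0.0055, -0.035, 0, 0, 0, 1],
  [-0.003, -0.0055, -0.055, 0, 0, 0, 1],
  [-0.003, -0.0055, -0.075, 0, 0, 0, 1],
  [-0.003, -0.0055, -0.095, 0, 0, 0, 1],
  [-0.003, -0.0055, -0.115, 0, 0, 0, 1],
  [-0.003, -0.0055, -0.127, 0, 0, 0, 1],
  [-0.003, -0.0055, -0.127, 0, 0, 0, 1],
])

```text
time_s: 2.95
ee_pos: [0.5336, -0.0942, 0.1028]
eef_rot: [-3.14, 0.004, 0.295]
force: [-0.3, 0.7, 0.5]
grip_width: 0.0942
```

servo_tool([
  [0, 0, 0, 0, 0, 0, 0],
  [0, 0, 0, 0, 0, 0, -1],
  [0, 0, 0, 0, 0, 0, -1],
  [0, 0, 0, 0, 0, 0, -1],
  [0, 0, 0, 0, 0, 0, -1],
  [0, 0, 0, 0, 0, 0, -1],
  [0, 0, 0, 0, 0, 0, -1],
  [0, 0, 0, 0, 0, 0, -1],
], newtons=40)

```text
time_s: 3.62
ee_pos: [0.5338, -0.094, 0.1031]
eef_rot: [-3.14, 0.004, 0.295]
force: [0.0, 0.8, 3.6]
grip_width: 0.044
```

```bash
python3 - <<'E'
from h import *
o=ctrl.get_obs(); print(o["ee_pos"],o["force"],o["moment"],o["grip_width"],o["joint_vel"].round(3))
for n,(a,b) in {"scene":(214,200)}.items():
    c=cams.camera(n); cv2.imwrite(f"pics/g_{n}.png",cv2.resize(c["image"][b-60:b+60,a-70:a+70,::-1],None,fx=5,fy=5,interpolation=cv2.INTER_CUBIC))
c=cams.camera("wrist");cv2.imwrite("pics/g_w.png",c["image"][:,:,::-1])
print(ctrl.get_obs()["grip_width"])
E
```

```text
[ 0.53376087 -0.09396157  0.10311129] [0.04895629 0.81909618 3.62635343] [ 0.46310341  0.14995587 -0.00421302] 0.043985024606784176 [0.001 0.001 0.    0.001 0.    0.   ]
0.03612121539765195
```

View pics/g_scene.png

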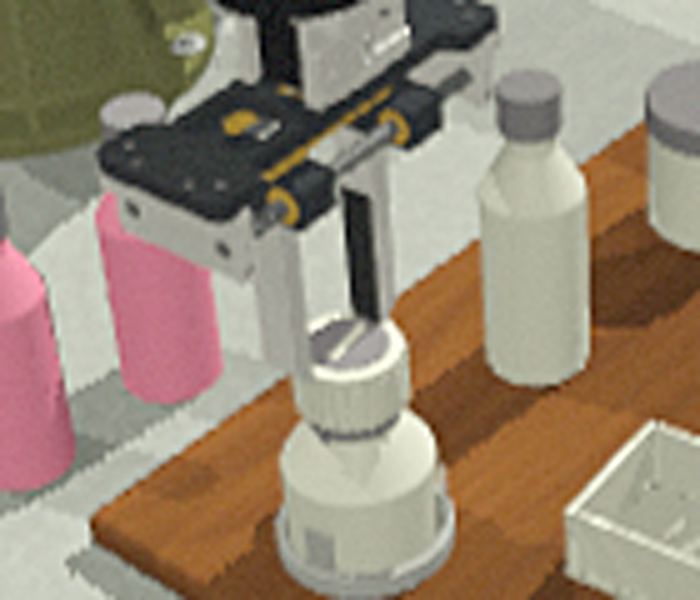

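View pics/g_w.png

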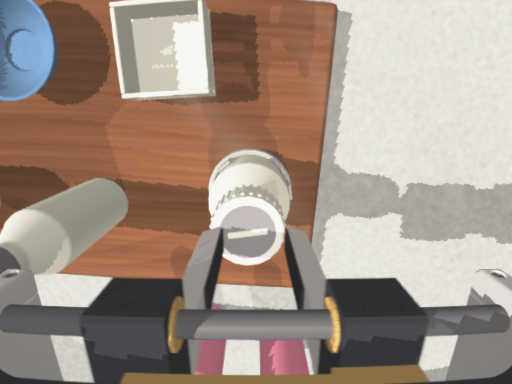

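The fingers pinch the cap behind its centre and are sliding off. I'll open and re-measure.

servo_tool([
  [0, 0, 0, 0, 0, 0, 1],
  [0, 0, 0, 0, 0, 0, 1],
  [0, 0, 0, 0, 0, 0, 1],
  [0, 0, 0, 0, 0, 0, 1],
  [0, 0, 0, 0, 0, 0, 1],
  [0, 0, 0, 0, 0, 0, 1],
  [0, 0, 0, 0, 0, 0, 1],
  [0, 0, 0, 0, 0, 0, 1],
])

```text
time_s: 4.38
ee_pos: [0.5337, -0.0941, 0.103]
eef_rot: [-3.14, 0.004, 0.295]
force: [-0.2, -0.3, -0.1]
grip_width: 0.086
```

```bash
cat > m.py <<'E'
from h import *
import sys
from scipy.spatial.transform import Rotation as Ro
o=ctrl.get_obs(); c=cams.camera("wrist"); print(o["ee_pos"],o["eef_rot"],o["force"],o["grip_width"],o["qpos"].round(3))
cv2.imwrite(sys.argv[1],c["image"][:,:,::-1])
E4=np.array(c["hand_eye"]); print(E4.round(3)); R=Ro.from_euler("xyz",o["eef_rot"]).as_matrix()
K=np.array([[c["fx"],0,c["cx"]],[0,c["fy"],c["cy"]],[0,0,1.]])
v,u=np.mgrid[0:384,0:512]; d=c["depth"].ravel(); uv=np.stack([u.ravel(),v.ravel()],1).astype(float)
n=cv2.undistortPoints(uv[:,None],K,np.array(c["dist_coeffs"]))[:,0]
P=np.c_[n*d[:,None],d]; Q=P@E4[:3,:3].T+E4[:3,3]; W=Q@R.T+o["ee_pos"]
m=(d>0)&(W[:,2]>.120)&(W[:,2]<.145)&(np.hypot(W[:,0]-.54,W[:,1]+.09)<.05)
z=np.median(W[m,2]); m&=(W[:,2]>z-.003)
T=W[m]; print(m.sum(),z,"world",cv2.minEnclosingCircle(T[:,:2].astype(np.float32)),((T.min(0)+T.max(0))/2).round(4)); t=Q[m]; print("tool",((t.min(0)+t.max(0))/2).round(4),(t.max(0)-t.min(0)).round(3)); print("px",uv[m].min(0),uv[m].max(0))
# own fingertips: points closest to tool axis origin
f=(d>0)&(np.abs(Q[:,0])<.03)&(np.abs(Q[:,1])>.03)&(np.abs(Q[:,1])<.07)&(Q[:,2]>-.06)&(Q[:,2]<.005)&(W[:,2]>.09)
if f.any(): print("finger pts",f.sum(),Q[f].min(0).round(4),Q[f].max(0).round(4))
E
python3 m.py pics/g_w2.png
```

```text
[ 0.53374201 -0.09410873  0.10296983] [-3.1399649   0.0037038   0.29477001] [-0.21841742 -0.31537548 -0.07271294] 0.08596776424457897 [-2.420e-01  3.520e-01  1.621e+00 -1.000e-03  1.173e+00  1.034e+00]
[[ 0.    -0.96  -0.278  0.081]
 [ 1.    -0.     0.001  0.002]
 [-0.001 -0.278  0.96  -0.213]
 [ 0.     0.     0.     1.   ]]
4181 0.1366761736223748 world ((0.5407832860946655, -0.090145044028759), 0.0496886670589447) [ 0.5378 -0.091   0.1393]
tool [ 0.0047 -0.0018 -0.0364] [0.049 0.099 0.011]
px [170. 195.] [326. 264.]
finger pts 1149 [-0.0089 -0.0531 -0.06  ] [ 0.01    0.0572 -0.032 ]
```

View pics/g_w2.png

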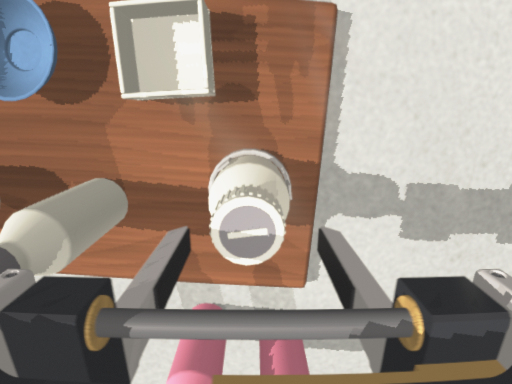

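The closing width (44 mm, then 36 mm) and the upward 3.6 N suggest the fingertips were riding on the cap's top. That means the real tips may sit higher than the reported TCP. I'll check with the cameras.

```bash
python3 - <<'E'
from h import *
from scipy.spatial.transform import Rotation as Ro
o=ctrl.get_obs(); R=Ro.from_euler("xyz",o["eef_rot"]).as_matrix()
print(o["ee_pos"])
for n in("scene","top","wrist"):
    c=cams.camera(n); K=np.array([[c["fx"],0,c["cx"]],[0,c["fy"],c["cy"]],[0,0,1.]]);print(n,c["fx"])
    v,u=np.mgrid[0:384,0:512]; d=c["depth"].ravel(); uv=np.stack([u.ravel(),v.ravel()],1).astype(float)
    nn=cv2.undistortPoints(uv[:,None],K,np.array(c["dist_coeffs"]))[:,0]; P=np.c_[nn*d[:,None],d]
    if n=="wrist":
        E4=np.array(c["hand_eye"]); Q=P@E4[:3,:3].T+E4[:3,3]
    else:
        Rc=cv2.Rodrigues(np.array(c["rvec"],float))[0]; W=(P-np.array(c["tvec"]).ravel())@Rc; Q=(W-o["ee_pos"])@R
        if n=="scene":
            im=c["image"][:,:,::-1].copy()
            # expected TCP finger ends
            for y in(-.05,0,.05):
                for z,col in((0,(0,0,255)),(-.033,(255,0,0))):
                    p=R@np.array([0,y,z])+o["ee_pos"]; q=cv2.projectPoints(p[None],np.array(c["rvec"],float),np.array(c["tvec"],float),K,np.array(c["dist_coeffs"]))[0].ravel(); print(y,z,q.round(1)); cv2.circle(im,tuple(int(round(a)) for a in q),1,col,-1)
            cv2.imwrite("pics/s3.png",cv2.resize(im[140:260,144:284],None,fx=5,fy=5,interpolation=cv2.INTER_CUBIC))
    for s in(-1,1):
        f=(d>0)&(np.abs(Q[:,0])<.025)&(s*Q[:,1]>.035)&(s*Q[:,1]<.075)
        print(s,"hist z:",[(z,int(((Q[f,2]>z/1e3)&(Q[f,2]<=(z+6)/1e3)).sum())) for z in range(-72,40,6)])
E
```

```text
[ 0.53377765 -0.09409768  0.10301634]
scene 459.77969686343266
-0.05 0 [225.3 208.6]
-0.05 -0.033 [224.5 197.3]
0 0 [211.4 220. ]
0 -0.033 [210.3 208.6]
0.05 0 [196.7 232.1]
0.05 -0.033 [195.3 220.6]
-1 hist z: [(-72, 17), (-66, 18), (-60, 24), (-54, 20), (-48, 16), (-42, 23), (-36, 4), (-30, 0), (-24, 0), (-18, 0), (-12, 0), (-6, 0), (0, 0), (6, 0), (12, 0), (18, 0), (24, 0), (30, 0), (36, 0)]
1 hist z: [(-72, 23), (-66, 18), (-60, 24), (-54, 20), (-48, 20), (-42, 7), (-36, 1), (-30, 0), (-24, 0), (-18, 0), (-12, 0), (-6, 0), (0, 0), (6, 0), (12, 0), (18, 0), (24, 0), (30, 0), (36, 0)]
top 411.97578997982987
-1 hist z: [(-72, 0), (-66, 0), (-60, 0), (-54, 0), (-48, 0), (-42, 0), (-36, 0), (-30, 0), (-24, 0), (-18, 0), (-12, 0), (-6, 0), (0, 0), (6, 0), (12, 0), (18, 0), (24, 0), (30, 0), (36, 0)]
1 hist z: [(-72, 0), (-66, 0), (-60, 0), (-54, 0), (-48, 0), (-42, 0), (-36, 0), (-30, 0), (-24, 0), (-18, 0), (-12, 0), (-6, 0), (0, 0), (6, 0), (12, 0), (18, 0), (24, 0), (30, 0), (36, 0)]
wrist 291.86136950415226
-1 hist z: [(-72, 213), (-66, 193), (-60, 171), (-54, 153), (-48, 137), (-42, 116), (-36, 30), (-30, 0), (-24, 0), (-18, 0), (-12, 0), (-6, 0), (0, 0), (6, 0), (12, 0), (18, 0), (24, 42), (30, 13), (36, 1)]
1 hist z: [(-72, 195), (-66, 177), (-60, 162), (-54, 147), (-48, 141), (-42, 106), (-36, 36), (-30, 0), (-24, 0), (-18, 0), (-12, 0), (-6, 0), (0, 0), (6, 0), (12, 0), (18, 0), (24, 0), (30, 0), (36, 0)]
```

View pics/s3.png

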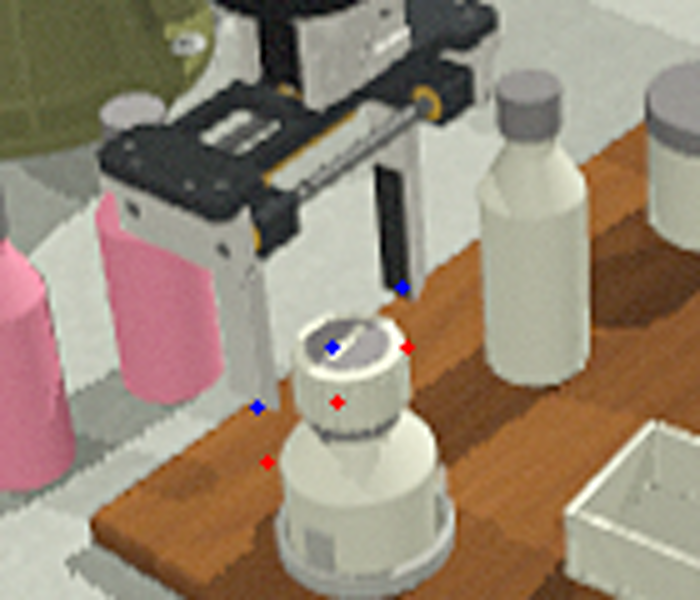

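All three cameras agree: the real finger ends sit about 34 mm above the reported TCP, and the lateral position is right. I'll correct for both offsets.

servo_tool([
  [0.004, 0.0035, 0, 0, 0, 0, 1],
  [0.004, 0.0035, -0.005, 0, 0, 0, 1],
  [0.004, 0.0035, -0.012, 0, 0, 0, 1],
  [0.004, 0.0035, -0.019, 0, 0, 0, 1],
  [0.004, 0.0035, -0.026, 0, 0, 0, 1],
  [0.004, 0.0035, -0.033, 0, 0, 0, 1],
  [0.004, 0.0035, -0.033, 0, 0, 0, 1],
  [0.004, 0.0035, -0.033, 0, 0, 0, 1],
])

```text
time_s: 5.25
ee_pos: [0.5376, -0.0906, 0.0695]
eef_rot: [-3.14, 0.004, 0.295]
force: [0.9, 0.1, 0.2]
grip_width: 0.0937
```

servo_tool([
  [0, 0, 0, 0, 0, 0, -1],
  [0, 0, 0, 0, 0, 0, -1],
  [0, 0, 0, 0, 0, 0, -1],
  [0, 0, 0, 0, 0, 0, -1],
  [0, 0, 0, 0, 0, 0, -1],
  [0, 0, 0, 0, 0, 0, -1],
  [0, 0, 0, 0, 0, 0, -1],
  [0, 0, 0, 0, 0, 0, -1],
], newtons=40)

```text
time_s: 5.92
ee_pos: [0.5369, -0.0887, 0.0694]
eef_rot: [-3.136, 0.005, 0.295]
force: [-5.3, 15.5, 3.8]
grip_width: 0.0495
```

```bash
python3 - <<'E'
from h import *
c=cams.camera("scene");cv2.imwrite("pics/s4.png",cv2.resize(c["image"][140:260,144:284,::-1],None,fx=5,fy=5,interpolation=cv2.INTER_CUBIC))
o=ctrl.get_obs();print(o["ee_pos"],o["force"],o["moment"],o["grip_width"],o["qpos"])
E
```

```text
[ 0.53689519 -0.0886576   0.06937528] [-3.9168834  12.49605597  3.755532  ] [ 2.33162587  0.79515306 -0.01534939] 0.04919630474265403 [-0.23218955  0.39849912  1.64210886  0.0024497   1.1082785   1.0424348 ]
```

View pics/s4.png

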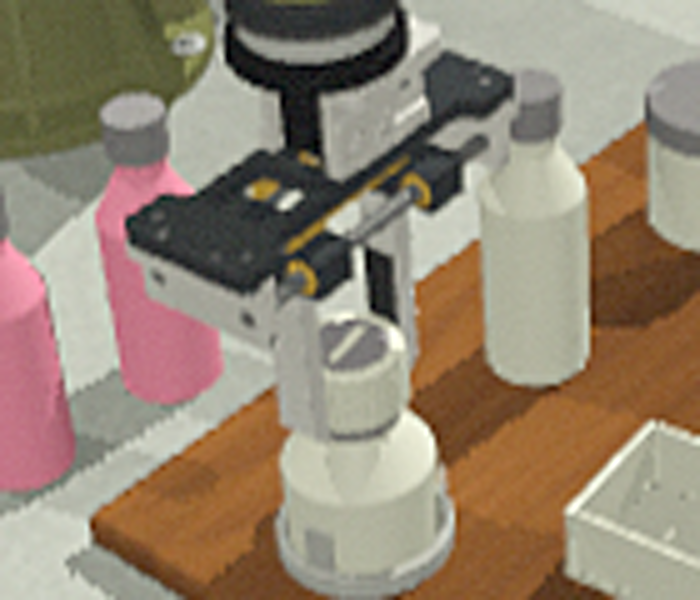

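Gripped at 49 mm. Now I'll press down and ease off the side force.

servo_tool([
  [-0.0005, 0.0015, -0.001, 0, 0, 0, -1],
  [-0.0005, 0.0015, -0.003, 0, 0, 0, -1],
  [-0.0005, 0.0015, -0.005, 0, 0, 0, -1],
  [-0.0005, 0.0015, -0.007, 0, 0, 0, -1],
  [-0.0005, 0.0015, -0.008, 0, 0, 0, -1],
  [-0.0005, 0.0015, -0.009, 0, 0, 0, -1],
  [-0.0005, 0.0015, -0.009, 0, 0, 0, -1],
  [-0.0005, 0.0015, -0.009, 0, 0, 0, -1],
])

```text
time_s: 6.63
ee_pos: [0.537, -0.0884, 0.0617]
eef_rot: [-3.139, 0.004, 0.295]
force: [-4.1, -6.1, 11.5]
grip_width: 0.0495
```

```bash
python3 m.py pics/w5.png
```

```text
[ 0.53699124 -0.08840695  0.06169908] [-3.13869356  0.00398444  0.29490003] [-4.12177607 -6.07915802 11.5090409 ] 0.04950910161595906 [-2.310e-01  4.070e-01  1.650e+00  1.000e-03  1.089e+00  1.045e+00]
[[ 0.    -0.96  -0.278  0.081]
 [ 1.    -0.     0.001  0.002]
 [-0.001 -0.278  0.96  -0.213]
 [ 0.     0.     0.     1.   ]]
6567 0.12873059835895795 world ((0.5460527539253235, -0.08811527490615845), 0.03714011237025261) [ 0.5374 -0.0881  0.1354]
tool [-0.0004  0.0021 -0.0737] [0.05  0.074 0.019]
px [180. 221.] [327. 300.]
finger pts 308 [ 0.0082 -0.035  -0.06  ] [ 0.0098  0.0386 -0.034 ]
```

View pics/w5.png

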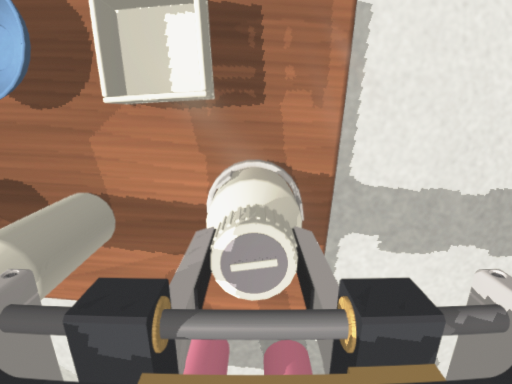

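The cap top went from 0.1367 to 0.1287, so it is fully pressed (8 mm, about 11.5 N). Now I'll turn anticlockwise and keep pressing.

servo_tool([
  [0, -0.0003, -0.001, 0, 0, 0.06, -1],
  [0, -0.0003, -0.001, 0, 0, 0.14, -1],
  [0, -0.0003, -0.001, 0, 0, 0.22, -1],
  [0, -0.0003, -0.001, 0, 0, 0.3, -1],
  [0, -0.0003, -0.001, 0, 0, 0.38, -1],
  [0, -0.0003, -0.001, 0, 0, 0.46, -1],
  [0, -0.0003, -0.001, 0, 0, 0.54, -1],
  [0, -0.0003, -0.001, 0, 0, 0.6, -1],
])

```text
time_s: 7.35
ee_pos: [0.5372, -0.0888, 0.0617]
eef_rot: [-3.14, 0.004, 0.899]
force: [-4.9, 1.0, 11.1]
grip_width: 0.0492
```

```bash
python3 m.py pics/w6.png; python3 -c "
from h import *
print(ctrl.get_obs()['moment'])"
```

```text
[ 0.53719903 -0.08880998  0.06172395] [-3.13958922  0.00370112  0.89900085] [-4.93097371  0.97049517 11.12990335] 0.049237636913077074 [-0.23   0.407  1.65  -0.003  1.088  0.443]
[[ 0.    -0.96  -0.279  0.08 ]
 [ 1.    -0.     0.     0.001]
 [-0.    -0.279  0.96  -0.213]
 [ 0.     0.     0.     1.   ]]
6560 0.12879244208573587 world ((0.5433086156845093, -0.08351932466030121), 0.0370471253991127) [ 0.5425 -0.0876  0.1354]
tool [-0.0012  0.0013 -0.0737] [0.05  0.074 0.019]
px [180. 221.] [328. 300.]
finger pts 305 [ 0.0073 -0.0356 -0.0599] [ 0.0088  0.0378 -0.0362]
[ 0.08611053  0.83235313 -0.07631088]
```

View pics/w6.png

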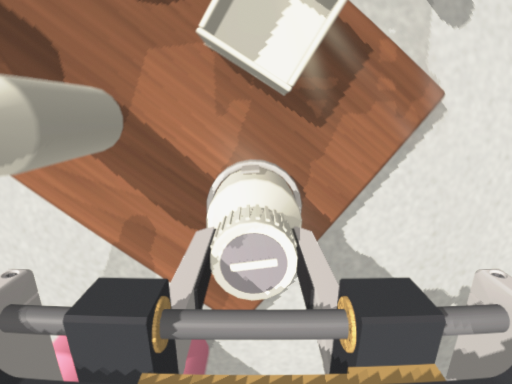

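The cap turns with the fingers: its mark is unchanged in the wrist view, with no slip. Another 0.65 rad.

servo_tool([
  [0, 0, -0.001, 0, 0, 0.07, -1],
  [0, 0, -0.001, 0, 0, 0.16, -1],
  [0, 0, -0.001, 0, 0, 0.25, -1],
  [0, 0, -0.001, 0, 0, 0.34, -1],
  [0, 0, -0.001, 0, 0, 0.43, -1],
  [0, 0, -0.001, 0, 0, 0.52, -1],
  [0, 0, -0.001, 0, 0, 0.6, -1],
  [0, 0, -0.001, 0, 0, 0.65, -1],
])

```text
time_s: 8.07
ee_pos: [0.5375, -0.089, 0.0617]
eef_rot: [-3.141, 0.004, 1.557]
force: [-3.8, 0.7, 9.4]
grip_width: 0.0493
```

servo_tool([
  [0, 0, -0.001, 0, 0, 0.03, -1],
  [0, 0, -0.001, 0, 0, 0.06, -1],
  [0, 0, -0.001, 0, 0, 0.1, -1],
  [0, 0, -0.001, 0, 0, 0.1, -1],
  [0, 0, -0.001, 0, 0, 0.1, -1],
  [0, 0, -0.001, 0, 0, 0.1, -1],
  [0, 0, -0.001, 0, 0, 0.1, -1],
  [0, 0, -0.001, 0, 0, 0.1, -1],
])

```text
time_s: 8.73
ee_pos: [0.5376, -0.089, 0.0617]
eef_rot: [-3.141, 0.004, 1.657]
force: [-6.1, 0.9, 11.2]
grip_width: 0.0495
```

```bash
python3 m.py pics/w7.png; python3 -c "
from h import *
print(ctrl.get_obs()['moment'])"
```

```text
[ 0.53761247 -0.08898852  0.06167674] [-3.14130105  0.00428766  1.65697106] [-6.05211464  0.89671451 11.19605288] 0.04946542471696827 [-0.229  0.405  1.653 -0.005  1.083 -0.313]
[[ 0.    -0.96  -0.278  0.079]
 [ 1.     0.    -0.    -0.   ]
 [ 0.001 -0.278  0.96  -0.213]
 [ 0.     0.     0.     1.   ]]
6565 0.1287055990499481 world ((0.5368763208389282, -0.08151458948850632), 0.03709014132618904) [ 0.5369 -0.0903  0.1353]
tool [-0.0014 -0.0001 -0.0737] [0.05  0.074 0.019]
px [180. 221.] [327. 300.]
finger pts 303 [ 0.0067 -0.0369 -0.06  ] [ 0.0084  0.0364 -0.0355]
[ 0.23172762  0.93694095 -0.09316183]
```

View pics/w7.png

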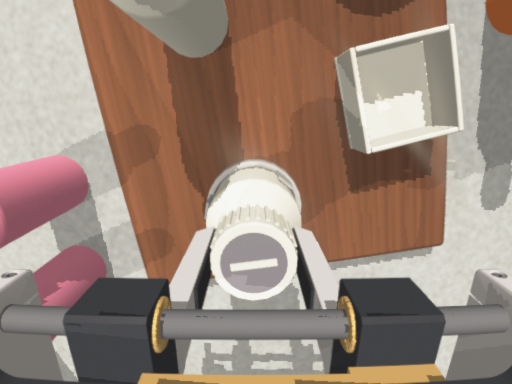

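Turned 1.36 rad in total with no slip. That puts the thread at 1.04 rad or more even after the largest free turn. Letting go and retreating.

servo_tool([
  [0, 0, 0, 0, 0, 0, 1],
  [0, 0, 0, 0, 0, 0, 1],
  [0, 0, 0, 0, 0, 0, 1],
  [0, 0, 0, 0, 0, 0, 1],
  [0, 0, 0, 0, 0, 0, 1],
  [0, 0, 0, 0, 0, 0, 1],
  [0, 0, 0, 0, 0, 0, 1],
  [0, 0, 0, 0, 0, 0, 1],
])

```text
time_s: 9.45
ee_pos: [0.5376, -0.089, 0.0616]
eef_rot: [-3.141, 0.004, 1.657]
force: [-0.4, 0.6, 0.3]
grip_width: 0.0936
```

servo_tool([
  [0, 0, 0.01, 0, 0, 0, 1],
  [0, 0, 0.025, 0, 0, 0, 1],
  [0, 0, 0.045, 0, 0, 0, 1],
  [0, 0, 0.065, 0, 0, 0, 1],
  [0, 0, 0.09, 0, 0, 0, 1],
  [0, 0, 0.115, 0, 0, 0, 1],
  [0, 0, 0.135, 0, 0, 0, 1],
  [0, 0, 0.14, 0, 0, 0, 1],
])

```text
time_s: 10.12
ee_pos: [0.5386, -0.0892, 0.2058]
eef_rot: [3.137, 0.006, 1.657]
force: [-0.0, 0.8, 0.7]
grip_width: 0.0937
```

```bash
python3 m.py pics/w8.png; python3 - <<'E'
from h import *
c=cams.camera("scene");cv2.imwrite("pics/s8.png",cv2.resize(c["image"][:,:,::-1],None,fx=1.55,fy=1.55,interpolation=cv2.INTER_CUBIC))
for t in("cap_grip","soy_mid","jar_mid"):
    print(t,[(np.round(np.array(r["at"])*[512,384]),round(r["p"],2)) for r in cams.place_of(c,t)[:4]])
E
```

```text
[ 0.53864925 -0.08918683  0.20578796] [3.13680059 0.00594736 1.65701529] [-0.00591137  0.84592057  0.70583945] 0.09373532611901549 [-0.229  0.263  1.49  -0.004  1.382 -0.314]
[[ 0.    -0.96  -0.278  0.079]
 [ 1.     0.    -0.    -0.   ]
 [ 0.001 -0.278  0.96  -0.213]
 [ 0.     0.     0.     1.   ]]
1818 0.1367504962508268 world ((0.5370407104492188, -0.09074242413043976), 0.02507466822862625) [ 0.5372 -0.0906  0.1368]
tool [-0.0008 -0.0019  0.0691] [0.049 0.049 0.006]
px [228. 171.] [276. 218.]
finger pts 1221 [-0.0106 -0.0592 -0.06  ] [ 0.0084  0.0584 -0.033 ]
cap_grip [(array([215., 215.]), 0.77), (array([282., 173.]), 0.61)]
soy_mid [(array([251., 181.]), 0.9), (array([173., 190.]), 0.87), (array([344., 239.]), 0.69), (array([138., 207.]), 0.58)]
jar_mid [(array([284., 170.]), 0.63)]
```

View pics/s8.png

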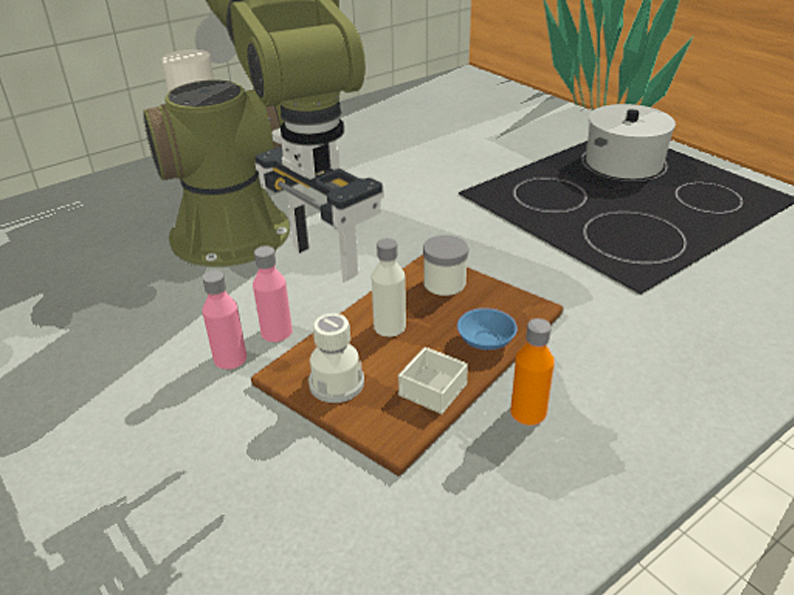

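The cap is back at z = 0.1368 (rest height). The tub, bottle and jar stand at their starting pixels, and the arm is clear. One last look at the cap's mark.

```bash
python3 - <<'E'
import cv2
import numpy as np
a=cv2.imread("pics/w8.png")[130:250,180:320]; s=cv2.imread("pics/s8.png")[300:420,270:410]
cv2.imwrite("pics/c8.png",cv2.resize(np.hstack([a,s]),None,fx=2.8,fy=2.8))
E
```

```text
(no output)
```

View pics/c8.png

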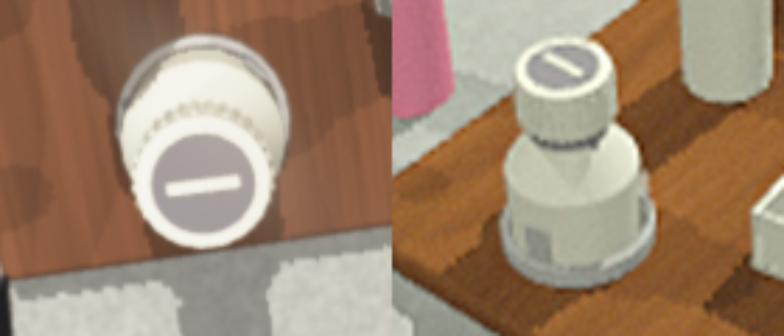

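In the scene view the mark has turned by about 80°: it sloped "/" and now slopes "\". The cap is up. Handing in.

```bash
python3 -c "
from h import *
o=ctrl.get_obs();print(o['time_s'],o['joint_vel'].round(3));print(hand_in())"
```

```text
10.3667 [-0.     0.004 -0.003 -0.002  0.002  0.001]
the job is handed in; nothing more can be done
None
```

I pressed the tub's cap fully down, turned it anticlockwise while pressed, and let it spring back. I handed the job in at 10.4 s, and it gave no verdict.

- **Press:** the cap went down 8 mm, with about 11 N upward on the tool.
- **Turn:** the cap turned 1.36 rad with the fingers and did not slip. The inner cap should therefore be at 1.04 rad or more, even after the largest free turn. I worked this out from the turn; I could not read the joint itself.
- **Last checks:** the cap top is back at its rest height (0.1368 m, against 0.1367 m before). The mark on the cap is turned by about 80°. In the scene picture the bottle and jar stand upright, within about 3 pixels of where they started. The arm is clear of everything.
- **What disagreed:** the finger ends sit about 34 mm above the reported TCP, which does not match the description. Because of that, my first grip closed over the top of the cap and pressed it with only about 3.6 N. I saw this in the pictures, opened, went 33 mm lower and gripped again. The cap was at its rest height before the real press.

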